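# Index the drilling fixture four clicks and lock it

### The arm

A 7-joint arm with a two-finger parallel gripper is mounted at the origin on a cart in front of the work surface, level with it; the furniture and walls round the work are solid. World frame = base frame: x ahead of the robot, y to its left, z up, the work surface at z = 0. Lengths are in m, angles in degrees, forces in N, time in s.
With the tool pointing down it reaches from about 0.4 to 0.85 m from the base axis. Payload 6.9 kg.
Tool frame: the origin (TCP) lies between the finger pads; the fingertips stand ahead of it and the grasp point (between the pads) lies 11 mm behind it (tips_ahead is the z of the fingertips in the tool frame, in m); z points along the fingers, y is the line along which they close (so a half turn about z gives the same grasp; the last joint's range is limited). The gripper opens to 85 mm and grips with 20 to 120 N. Pads are 22 mm wide; open, the fingers measure 114 mm over their backs; the gripper's body (76 mm by 85 mm) begins 54 mm behind the grasp point. The pads swing forward as they close: fully open they stand 13 mm farther back than shut.
Start: joints at [-70.732, 29.078, -13.613, 85.955, 7.202, 65.827, -8.869], TCP at [0.143, 0.608, 0.203] pointing down, gripper open.
Joint ranges: [-176.47, 176.47], [-13.61, 117.27], [-81.72, 77.17], [0.22, 143.17], [-87.28, 267.28], [10, 112.55], [-165.47, 165.47]. Speed limits (degrees/s): [136.94, 136.94, 180, 180, 180, 180, 180].

### API

Orientations are given as [roll, pitch, yaw] about the fixed x, y, z axes, in that order (R = Rz(yaw) Ry(pitch) Rx(roll)).
In Python, from workcell import * gives the robot as it stands.
- The arm moves only by the shell command python3 -m crank 'ROWS' [FORCE]. ROWS is JSON, a list that holds one entry, the list of rows, each a list of 7 numbers: the turn, a rotation vector about the tool's x, y, z in degrees, then the shift along the tool's x, y, z in m, then the opening, from 0 (shut) to 1 (fully open). In form: [[[ax, ay, az, dx, dy, dz, hand], ...]]. A call has 1 to 5 rows; each row is the pose to reach, as a shift and turn from the pose commanded when the call began, along the tool's axes at that moment; what a row does not reach only later rows make up. A row lasts 1/10 s, in which the tool goes at most 50 mm and 8.59 degrees, less where a joint would pass 70% of its speed; a pose out of reach is approached as far as the arm can. A call with a gripper value outside its range is refused whole. The fingers move at their own pace and stop on an object; FORCE is the grip in N (left out, the last holds). Time passes only in rows, so rows that repeat a pose let the fingers close. It gives the time, the measured TCP pose, the force, the opening and the grip force at its end, in the units of the state.
- sense(): the state, without advancing time (a new reading comes with each control period).
- grab_frame(name): name is "scene" or "top"; returns a dict with "pixels" (480x640x3 uint8, red, green, blue), "camera_matrix" (3x3 intrinsics, pixels), "R" (3x3) and "t" (3): a world point X has camera coordinates R X + t. Camera axes: x right, y down, z forward; pixel columns grow to the right and rows downward; lengths in m; the calibration is good to about 2 mm. A picture is of the moment at which its call begins. There is no depth.
- job_done(): hands the job in; it is judged then, once.
The state is a dict: "clock": time; "joints": joint angles; "qvel": joint speeds; "tau": joint torques, N m; "eef_pos": TCP position; "tcp_rot": TCP orientation; "ft_force": force on the tool from outside, world axes, zero at the start; "torque": the same for the moment, N m; "opening": opening from 0.0 (shut) to 1.0 (fully open); "finger_force": force on a finger pad.
Only numpy, scipy, OpenCV 4.12 (cv2) and the standard library are available. Lean on these libraries where they do the work, as an engineer would, in place of code of your own. Each camera call takes 0.05 s, during which the arm holds its last target. There are 200 camera calls.

### The job

The hole under the drill guide is finished, so bring the blank round for the next one: push the locking lever over to free the index dial, push a spoke of the dial round clockwise (seen from above) by exactly four clicks, never past the fourth, then push the lever home again so that the dial is locked. Use light pushes of the fingertips: neither the spokes nor the lever may be squeezed or forced, and the loose things round the fixture must stay where they are.

Things in the scene. Friction and masses are not known exactly. Their poses are not given: they have to be found in the camera images.
- fixture: Indexing fixture bolted to the bench, grey bed 18 mm high (its x -85 to +132, y -85 to +85 mm). Origin on the bench under the dial's axis; z up; x points from the dial to the drill-guide post (at x = +112 mm, 34 mm thick, 108 mm high), whose arm (92 to 110 mm high) reaches over the dial to x = +9 mm. Nothing else on it is higher than 90 mm.
- dial (a joint): Angle (rad) of the index dial: 0 at the start, grows clockwise seen from above. 24 click stops a turn, one click = 15 deg = 0.262 rad, four = 1.047. A sprung roller between its pins resists with about 6 N at a spoke as it leaves a stop, then less; just past half-way the dial snaps ahead by itself into the next stop and stays there. Cannot turn while the lever is locked.
- dial_axis (a point): Point on the dial's axis at the height of the spokes' centre lines (52 mm above the bench). The dial carries a round light-wood blank (62 mm across, top at 80 mm) on a 72 mm hub.
- spoke_a (a point): On the centre line of one of three spokes, 70 mm from the dial's axis; turns with the dial. Level steel rods 10 mm thick, 52 mm above the bench, 120 deg apart, from the hub (radius 36 mm) to a black ball 17 mm thick, 82 mm out. Below the spokes no part is higher than 40 mm. At the start at -150 deg in the fixture's axes (0 = x, counter-clockwise), the near right.
- spoke_b (a point): The same point on the second spoke, at +90 deg in the fixture's axes at the start.
- spoke_c (a point): The same point on the third spoke, at -30 deg in the fixture's axes at the start.
- lock (a joint): Angle (rad) of the locking lever on its upright pivot: 0 (start up to 0.03) = locked, nose between two pins of the dial; 0.55 = end stop, fully released; grows counter-clockwise seen from above. Stays where it is left (friction, about 2 N at the handle). The nose goes in only when the dial rests in a click stop.
- lock_handle (a point): On the lever's upright handle post, 55 mm above the bench and 66 mm from its pivot. Post 11 mm thick, black ball 19 mm thick on top (to 78 mm high); the flat lever arm under it ends 35 mm above the bench. To release, push the post counter-clockwise round the pivot (36 mm of arc); to lock, push it back from the other side.
- lock_pivot (a point): Point on the lever's pivot axis, 55 mm above the bench.
- finished_stand: Bystander: loose round wooden bit stand with six holes, 62 mm across, 18 mm high, lying left of the fixture. Origin at the centre of its underside.
- glue_bottle: Bystander: loose yellow glue bottle with an orange tip, 41 x 64 x 175 mm, standing left of the fixture. Origin at the centre of its underside.
- spare_block: Bystander: loose dark wood block 30 x 76 x 18 mm right of the fixture. Origin at the centre of its underside.

How it is judged:
By the outcome, as a careful person would: the job done as asked, in the order asked, and still so for the second after the job is handed in, with the robot touching nothing.
It also fails if it takes over 72 s, if anything falls off the work surface, if the arm or the gripper's body presses on something with over 40 N, if the wrist force passes 120 N, or if a joint passes its speed limit or range.

## Working session

There is one attempt and no reset: what is moved stays moved. The work goes in short steps, Python scripts to look and compute and a shell command to move; the robot and the scene stay as the last step left them, time stands still between calls to the robot, and variables do not carry over. Pictures are saved under pics/ and viewed, at most 10 in all, crops included, and the job is handed in when it is done.

```bash
mkdir -p pics; python3 - <<'E'
from workcell import *
import cv2
s=sense(); print(s)
for n in("scene","top"):
    f=grab_frame(n); cv2.imwrite(f"pics/{n}0.png",f["pixels"][:,:,::-1]); print(n,f["camera_matrix"],f["R"],f["t"])
E
ls
```

```text
{'clock': 0.0, 'joints': array([-70.73160311,  29.12595819, -13.6089159 ,  86.0083487 ,
         7.20307684,  65.82804111,  -8.87036906]), 'qvel': array([-0.01321501, -0.08733829,  0.0118365 ,  0.00596609,  0.06080226,
       -0.03669377, -0.11363549]), 'tau': array([-2.75630509e-04, -6.20604444e+01, -2.18731217e+00, -2.49648482e+01,
        1.26114281e-02,  1.21094543e-02,  5.26617416e-08]), 'eef_pos': array([0.14292959, 0.60786475, 0.2019272 ]), 'tcp_rot': array([-1.79896642e+02,  3.03561247e-03,  1.66776483e+02]), 'ft_force': array([ 0.0582582 ,  0.72823171, -0.22002491]), 'torque': array([ 0.00092374, -0.01667393,  0.01106271]), 'finger_force': 0.0, 'opening': 1.0005948765844148}
scene [[516.51613044   0.         325.79673588]
 [  0.         516.51613044 244.70093145]
 [  0.           0.           1.        ]] [[ 6.09503355e-01 -7.92783380e-01 -4.16660657e-04]
 [-3.62043248e-01 -2.77876459e-01 -8.89780512e-01]
 [ 7.05287421e-01  5.42475056e-01 -4.56388504e-01]] [-0.36956899  0.30536235  0.43217146]
top [[542.25400876   0.         320.04548834]
 [  0.         542.25400876 241.84235095]
 [  0.           0.           1.        ]] [[ 0.10732681 -0.99422316  0.00112783]
 [-0.96500223 -0.10444527 -0.24054495]
 [ 0.23927316  0.02472857 -0.97063734]] [-0.02263352  0.65156179  0.76224671]
pics
```

View pics/scene0.png

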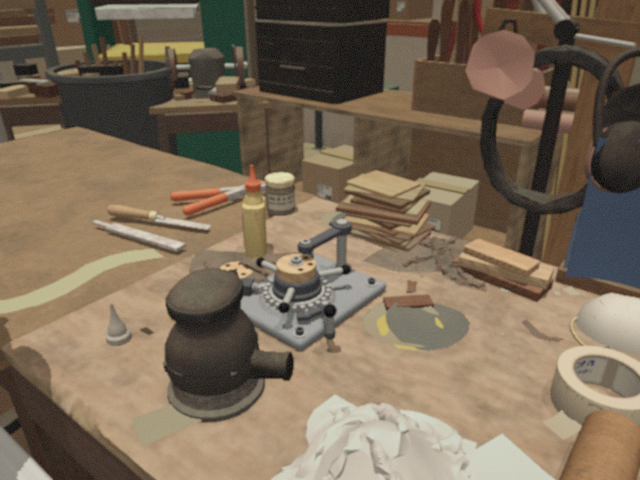

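View pics/top0.png

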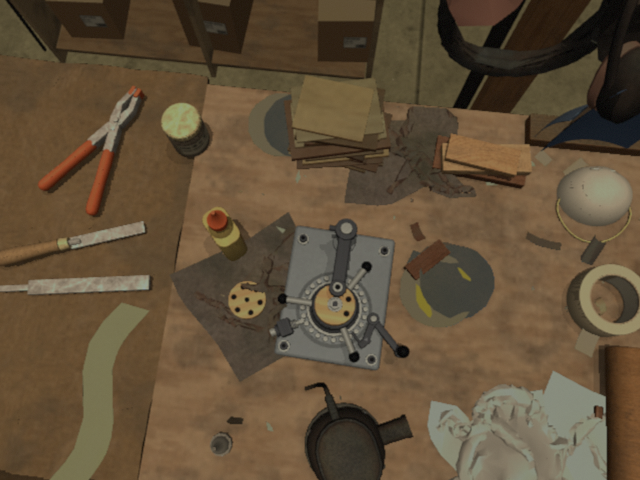

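```bash
cat > h.py <<'E'
from workcell import *
import cv2, numpy as np
def px2w(f,u,v,z):
    K,R,t=(np.array(f[k]) for k in("camera_matrix","R","t"))
    d=R.T@np.linalg.solve(K,[u,v,1.]); c=-R.T@t
    return c+d*(z-c[2])/d[2]
def w2px(f,X):
    K,R,t=(np.array(f[k]) for k in("camera_matrix","R","t"))
    return cv2.projectPoints(np.array(X,float).reshape(-1,3),cv2.Rodrigues(R)[0],t,K,None)[0].reshape(-1,2)
E
python3 - <<'E'
from h import *
a=cv2.imread("pics/top0.png")
c=a[215:375,255:425]; cv2.imwrite("pics/c1.png",cv2.resize(c,None,fx=3.7,fy=3.7,interpolation=cv2.INTER_CUBIC))
E
```

```text
(no output)
```

View pics/c1.png

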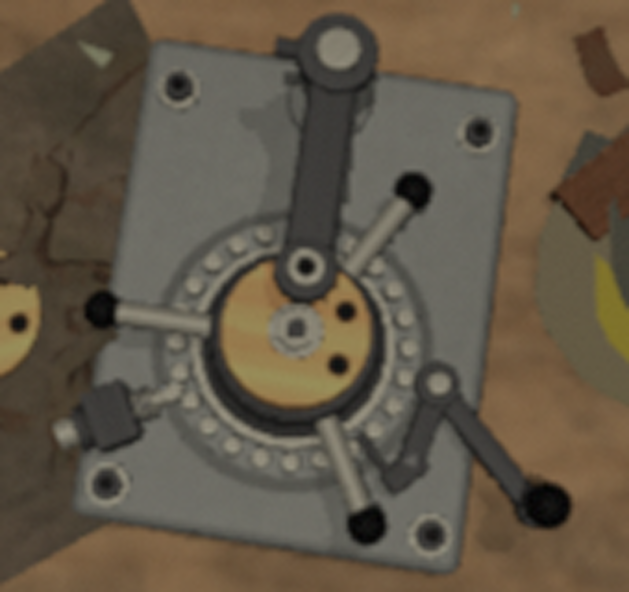

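```bash
python3 -c "
import workcell;print([n for n in dir(workcell) if n[0]!='_']);print(getattr(workcell,'tips_ahead',None))"
python3 -m crank '[[[0,0,4,-0.03,-0.02,-0.006,0],[0,0,8,-0.065,-0.045,-0.012,0],[0,0,12,-0.10,-0.07,-0.02,0],[0,0,16.8,-0.135,-0.095,-0.025,0],[0,0,16.8,-0.17,-0.12,-0.03,0]]]' 30
python3 -m crank '[[[0,0,0,-0.035,-0.03,0,0],[0,0,0,-0.07,-0.06,0,0],[0,0,0,-0.105,-0.09,0,0],[0,0,0,-0.14,-0.12,0,0],[0,0,0,-0.14,-0.12,0,0]]]'
```

```text
['PlanningError', 'grab_frame', 'job_done', 'sense', 'tips_ahead']
0.008
clock: 0.7
eef_pos: [0.2819, 0.4512, 0.233]
tcp_rot: [180.0, 0.0, 149.8]
ft_force: [0.7, 0.2, 1.2]
opening: 0.143
finger_force: 0.0
clock: 1.2
eef_pos: [0.3443, 0.2725, 0.2329]
tcp_rot: [-179.9, 0.1, 149.5]
ft_force: [0.8, 1.1, 0.3]
opening: 0.0
finger_force: 0.0
```

```bash

python3 -m crank '[[[0,0,0,-0.035,-0.03,0,0],[0,0,0,-0.07,-0.06,0,0],[0,0,0,-0.105,-0.09,0,0],[0,0,0,-0.14,-0.12,0,0],[0,0,0,-0.14,-0.12,0,0]]]'
python3 -m crank '[[[0,0,0,-0.035,-0.028,0,0],[0,0,0,-0.07,-0.056,0,0],[0,0,0,-0.105,-0.084,0,0],[0,0,0,-0.138,-0.11,0,0],[0,0,0,-0.138,-0.11,0,0]]]'
python3 - <<'E'
from h import *
s=sense();print(s["eef_pos"],s["tcp_rot"])
f=grab_frame("scene");cv2.imwrite("pics/s1.png",cv2.resize(f["pixels"][160:420,130:460,::-1],None,fx=2.3,fy=2.3,interpolation=cv2.INTER_CUBIC))
E
```

```text
clock: 1.7
eef_pos: [0.4049, 0.0992, 0.233]
tcp_rot: [-179.9, 0.1, 149.5]
ft_force: [-1.2, -0.1, 0.2]
opening: -0.002
finger_force: 0.0
clock: 2.2
eef_pos: [0.4692, -0.0646, 0.2327]
tcp_rot: [-179.9, 0.1, 149.6]
ft_force: [-1.2, 0.2, -0.1]
opening: -0.001
finger_force: 0.0
[ 0.46923234 -0.06460819  0.23271533] [-1.79886353e+02  1.27135573e-01  1.49557269e+02]
```

View pics/s1.png

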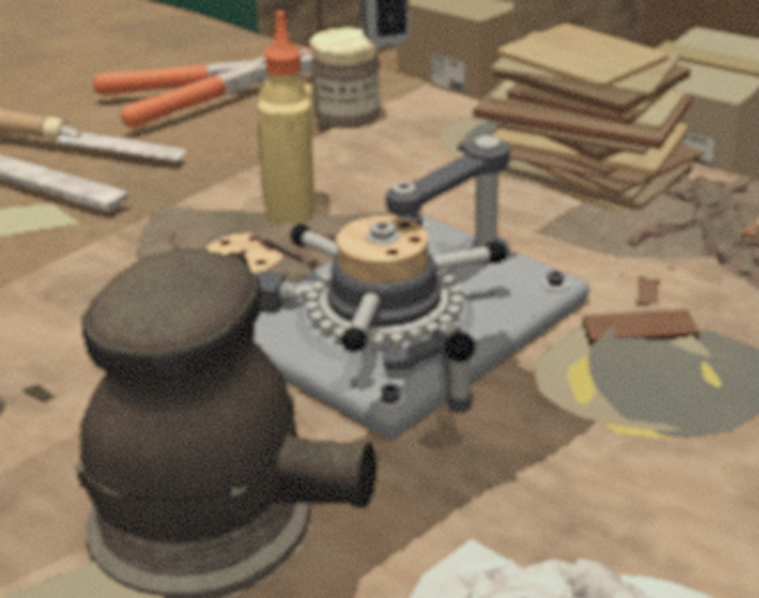

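```bash
python3 - <<'E'
from h import *
p=sense()["eef_pos"]
o=[]
for n in("scene","top"):
    f=grab_frame(n);i=np.ascontiguousarray(f["pixels"][...,::-1]);q=w2px(f,[p])[0];print(n,q)
    cv2.circle(i,tuple(int(v) for v in q),4,(0,0,255),1);o.append(i[0:420,180:520])
cv2.imwrite("pics/b2.png",np.hstack(o))
E
```

```text
scene [296.35401888 199.94268702]
top [394.58525785 367.61431381]
```

View pics/b2.png

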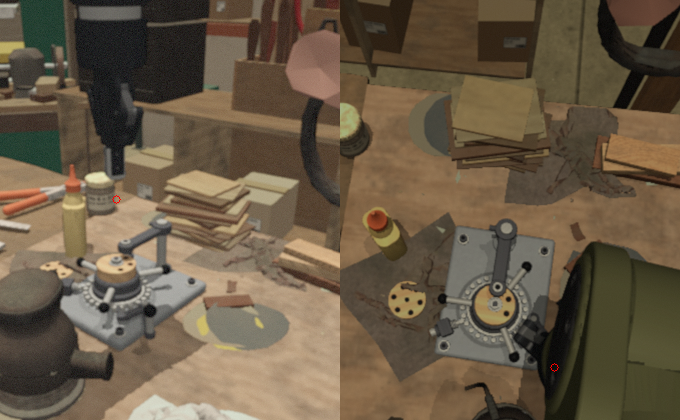

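```bash
python3 - <<'E'
from h import *
f=grab_frame("scene");g=grab_frame("top")
a=cv2.resize(f["pixels"][80:240,240:350,::-1],None,fx=3.6,fy=3.6,interpolation=cv2.INTER_CUBIC)
b=cv2.resize(g["pixels"][290:400,330:420,::-1],None,fx=4.2,fy=4.2,interpolation=cv2.INTER_CUBIC)
c=np.zeros((576,800,3),np.uint8);c[:a.shape[0],:a.shape[1]]=a;c[:b.shape[0],400:400+b.shape[1]]=b
cv2.imwrite("pics/z3.png",c)
p=sense()["eef_pos"]
for h in(-.008,.065,.15):print(w2px(f,[p+[0,0,h]])[0],w2px(g,[p+[0,0,h]])[0])
E
```

```text
[293.75072687 205.36758944] [390.55557829 368.02090549]
[291.92935774 146.76017584] [399.19077834 367.02511253]
[289.53354379  69.66846692] [412.32182327 365.51086829]
```

View pics/z3.png

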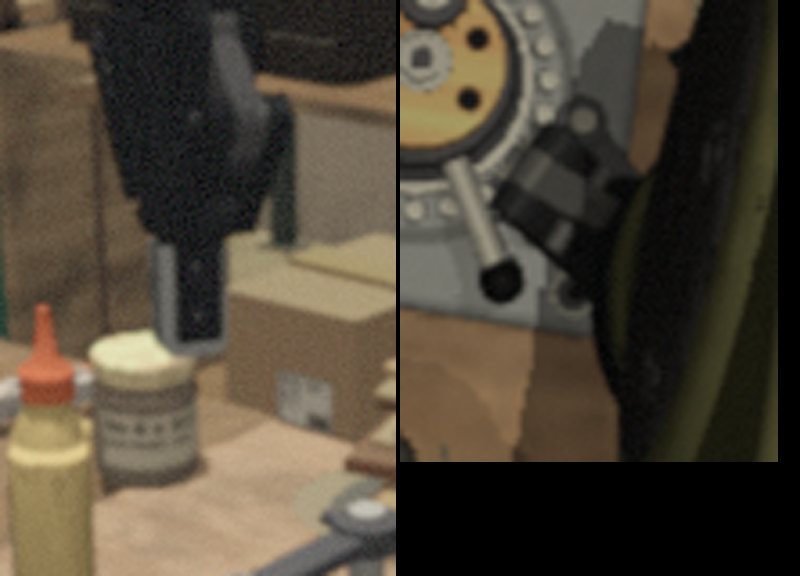

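```bash
python3 -m crank '[[[0,0,0,0,0,0.03,0],[0,0,0,0,0,0.06,0],[0,0,0,0,0,0.09,0],[0,0,0,0,0,0.115,0],[0,0,0,0,0,0.115,0]]]'
python3 - <<'E'
from h import *
p=sense()["eef_pos"]
f=grab_frame("scene");g=grab_frame("top")
a=cv2.resize(f["pixels"][180:360,230:350,::-1],None,fx=3.3,fy=3.3,interpolation=cv2.INTER_CUBIC)
b=cv2.resize(g["pixels"][280:400,320:420,::-1],None,fx=4,fy=4,interpolation=cv2.INTER_CUBIC)
c=np.zeros((600,800,3),np.uint8);c[:a.shape[0],:a.shape[1]]=a;c[:b.shape[0],400:400+b.shape[1]]=b
cv2.imwrite("pics/z4.png",c)
for h in(-.008,.065,.15):print(w2px(f,[p+[0,0,h]])[0],w2px(g,[p+[0,0,h]])[0])
E
```

```text
clock: 2.95
eef_pos: [0.4656, -0.0576, 0.1155]
tcp_rot: [-179.9, -0.3, 150.1]
ft_force: [-0.6, 0.6, 0.1]
opening: 0.001
finger_force: 0.0
[295.30985715 288.12536498] [379.88815457 370.66255079]
[293.7155244  238.50173782] [386.03522527 370.09716308]
[291.63898671 173.8694757 ] [394.97891446 369.27455142]
```

View pics/z4.png

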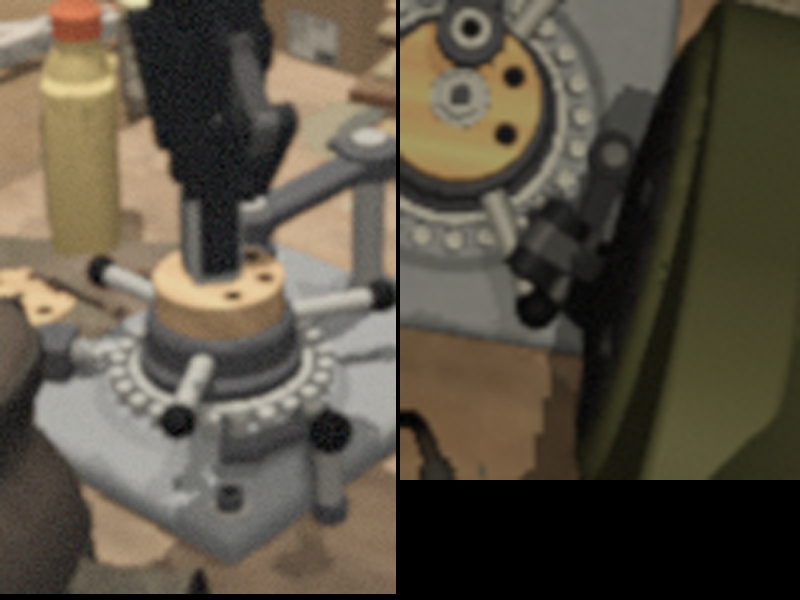

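```bash
python3 -c "
from workcell import *;s=sense();print(s['eef_pos'],s['tcp_rot'])"
python3 -m crank '[[[0,0,0,0,-0.002,0.012,0],[0,0,0,0,-0.005,0.024,0],[0,0,0,0,-0.008,0.036,0],[0,0,0,0,-0.008,0.048,0],[0,0,0,0,-0.008,0.06,0]]]'
python3 -m crank '[[[0,0,0,0,0,0,0]]]'
python3 - <<'E'
from h import *
p=sense()["eef_pos"];print(p)
f=grab_frame("scene");g=grab_frame("top")
a=cv2.resize(f["pixels"][200:360,240:350,::-1],None,fx=3.6,fy=3.6,interpolation=cv2.INTER_CUBIC)
b=cv2.resize(g["pixels"][280:400,320:420,::-1],None,fx=4,fy=4,interpolation=cv2.INTER_CUBIC)
c=np.zeros((600,800,3),np.uint8);c[:a.shape[0],:a.shape[1]]=a;c[:b.shape[0],400:400+b.shape[1]]=b
cv2.imwrite("pics/z5.png",c)
for h in(-.008,.065):print(w2px(f,[p+[0,0,h]])[0],w2px(g,[p+[0,0,h]])[0])
E
```

```text
[ 0.46783622 -0.05849664  0.11827208] [ 1.79998325e+02 -3.02783366e-02  1.50066610e+02]
clock: 3.55
eef_pos: [0.4653, -0.0662, 0.0592]
tcp_rot: [179.9, 0.2, 150.0]
ft_force: [0.2, 0.1, -0.4]
opening: -0.006
finger_force: 0.0
clock: 3.65
eef_pos: [0.4643, -0.066, 0.0583]
tcp_rot: [180.0, 0.0, 150.0]
ft_force: [0.7, -0.2, 0.2]
opening: 0.001
finger_force: 0.0
[ 0.46425136 -0.06596411  0.05829394]
[300.49513927 326.40331499] [381.21956107 372.54895878]
[299.20883892 280.22275889] [387.04280976 372.20263259]
```

View pics/z5.png

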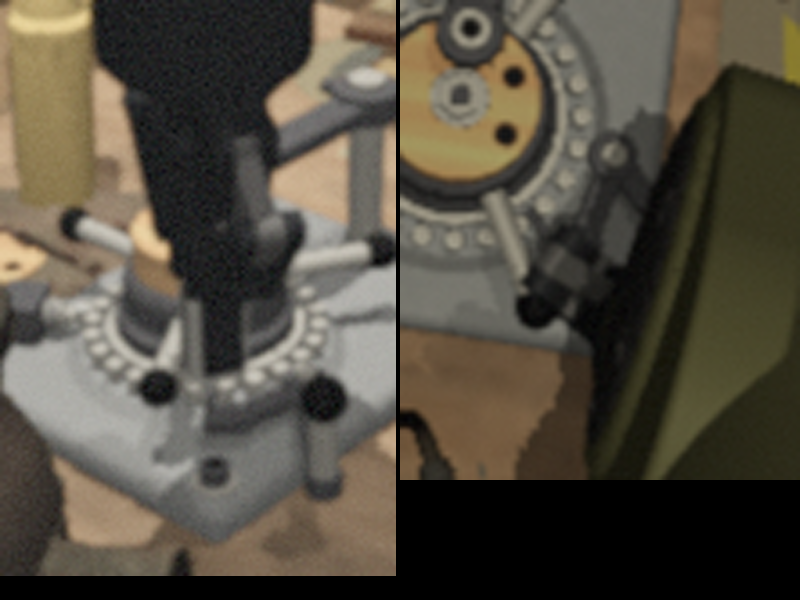

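```bash

python3 -m crank '[[[0,0,0,-0.003,0,0.006,0],[0,0,0,-0.004,0,0.012,0],[0,0,0,-0.004,0,0.018,0],[0,0,0,-0.004,0,0.018,0]]]'
python3 -m crank '[[[0,0,0,0,0,0.004,0],[0,0,0,0,0,0.008,0],[0,0,0,0,0,0.010,0],[0,0,0,0,0,0.010,0]]]'
```

```text
clock: 4.15
eef_pos: [0.4667, -0.0684, 0.039]
tcp_rot: [-180.0, -0.1, 150.0]
ft_force: [0.8, 0.0, 0.2]
opening: -0.0
finger_force: 0.0
clock: 4.55
eef_pos: [0.467, -0.0684, 0.0295]
tcp_rot: [-180.0, -0.0, 150.0]
ft_force: [0.3, 0.5, 0.8]
opening: 0.0
finger_force: 0.0
```

```bash

python3 -m crank '[[[0,0,0,0,0,0.002,0],[0,0,0,0,0,0.004,0],[0,0,0,0,0,0.006,0],[0,0,0,0,0,0.008,0],[0,0,0,0,0,0.008,0]]]'
```

```text
clock: 5.05
eef_pos: [0.4671, -0.0684, 0.0215]
tcp_rot: [-180.0, -0.0, 150.0]
ft_force: [-0.1, 0.5, -0.2]
opening: 0.002
finger_force: 0.0
```

```bash

python3 -m crank '[[[0,0,0,-0.004,-0.003,0,0],[0,0,0,-0.008,-0.005,0,0],[0,0,0,-0.012,-0.006,0,0],[0,0,0,-0.014,-0.006,0,0],[0,0,0,-0.014,-0.006,0,0]]]'
python3 -m crank '[[[0,0,0,-0.002,0,0,0],[0,0,0,-0.004,0,0,0],[0,0,0,-0.006,0,0,0],[0,0,0,-0.008,0,0,0],[0,0,0,-0.008,0,0,0]]]'
```

```text
clock: 5.55
eef_pos: [0.4768, -0.0809, 0.0218]
tcp_rot: [180.0, 0.0, 149.9]
ft_force: [0.2, 0.1, 0.8]
opening: -0.001
finger_force: 0.0
clock: 6.05
eef_pos: [0.4827, -0.0849, 0.0216]
tcp_rot: [-180.0, -0.1, 149.9]
ft_force: [-2.6, -0.7, -0.1]
opening: -0.001
finger_force: 1.2
```

```bash

python3 -m crank '[[[0,0,0,-0.003,0,0,0],[0,0,0,-0.006,0,0,0],[0,0,0,-0.009,0,0,0],[0,0,0,-0.012,0,0,0],[0,0,0,-0.015,0,0,0]]]'
python3 -m crank '[[[0,0,0,-0.003,0,0,0],[0,0,0,-0.006,0,0,0],[0,0,0,-0.009,0,0,0],[0,0,0,-0.012,0,0,0],[0,0,0,-0.012,0,0,0]]]'
```

```text
clock: 6.55
eef_pos: [0.4968, -0.0923, 0.0219]
tcp_rot: [180.0, 0.0, 150.0]
ft_force: [-3.0, 0.6, 0.4]
opening: -0.003
finger_force: 1.2
clock: 7.05
eef_pos: [0.5077, -0.0984, 0.0219]
tcp_rot: [180.0, 0.1, 150.0]
ft_force: [-1.4, 0.3, -0.3]
opening: -0.001
finger_force: 0.2
```

```bash

python3 -m crank '[[[0,0,0,-0.002,0,0,0],[0,0,0,-0.004,0,0,0],[0,0,0,-0.004,0,0,0]]]'|egrep 'eef|ft'
python3 -m crank '[[[0,0,0,-0.0015,0,0,0],[0,0,0,-0.003,0,0,0]]]'|egrep 'eef|ft'
```

```text
eef_pos: [0.5092, -0.0992, 0.0217]
ft_force: [-3.9, 3.8, 2.6]
eef_pos: [0.5093, -0.0994, 0.0215]
ft_force: [-12.4, 8.1, 10.6]
```

```bash

python3 -m crank '[[[0,0,0,0.004,0,0,0],[0,0,0,0.010,0.002,0,0],[0,0,0,0.016,0.004,0,0],[0,0,0,0.022,0.006,0,0],[0,0,0,0.022,0.006,0,0]]]'|egrep 'eef|ft'
python3 - <<'E'
from h import *
f=grab_frame("scene");g=grab_frame("top")
a=cv2.resize(f["pixels"][200:360,240:350,::-1],None,fx=3.6,fy=3.6,interpolation=cv2.INTER_CUBIC)
b=cv2.resize(g["pixels"][260:400,300:400,::-1],None,fx=4,fy=4,interpolation=cv2.INTER_CUBIC)
c=np.zeros((600,800,3),np.uint8);c[:a.shape[0],:a.shape[1]]=a;c[:b.shape[0],400:400+b.shape[1]]=b
cv2.imwrite("pics/z6.png",c)
P=np.array([.5444,-.0477])
for q in(0,.3,.5,.55):
  t=np.radians(-135)+q; print(q,w2px(f,[[*(P+.066*np.array([np.cos(t),np.sin(t)])),.0685]]))
E
```

```text
eef_pos: [0.4962, -0.0845, 0.0218]
ft_force: [-0.3, 1.0, -0.0]
0 [[332.12484466 311.35895501]]
0.3 [[345.95884441 309.075001  ]]
0.5 [[354.04491783 306.32890127]]
0.55 [[355.86898948 305.50950826]]
```

View pics/z6.png

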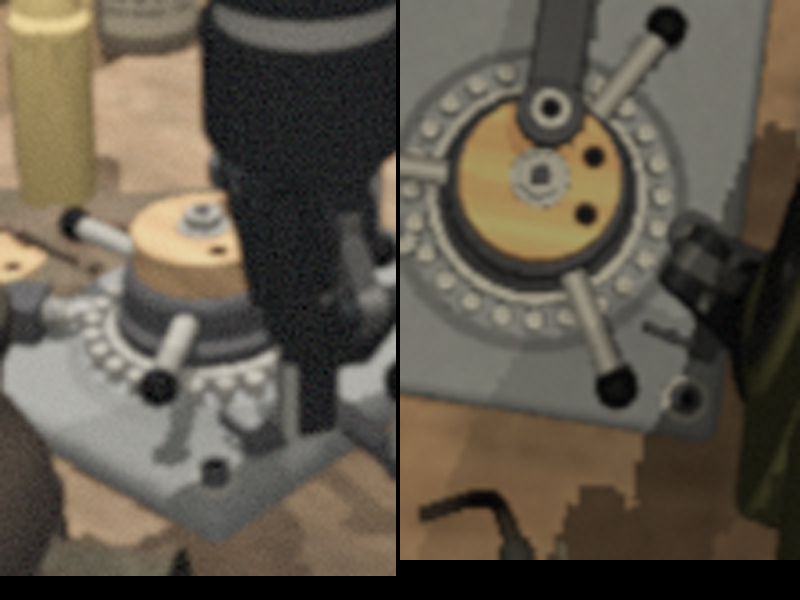

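```bash
cat >> h.py <<'E'
C=np.array([.55606,.0153])
def dial():
    f=grab_frame("top"); g=cv2.cvtColor(f["pixels"],cv2.COLOR_RGB2GRAY).astype(np.float32); g=cv2.GaussianBlur(g,(5,5),0)
    th=np.arange(-8,80,.25); out=[]
    for a0 in(87.35,-32.65):
        w=np.radians(a0-th); X=np.c_[C[0]+.082*np.cos(w),C[1]+.082*np.sin(w),np.full(len(w),.055)]
        q=w2px(f,X).astype(np.float32); v=cv2.remap(g,q[:,0].copy(),q[:,1].copy(),cv2.INTER_LINEAR).ravel()
        lo=v<v.min()+12; out+= [th[lo].mean().round(1),th[lo].std().round(1),v.min().round()]
    print("dial deg b:",out[:3],"c:",out[3:])
def spk(th,r,back):
    w=np.radians(-152.65-th); e=np.array([np.cos(w),np.sin(w)]); t=np.array([np.sin(w),-np.cos(w)])
    return C+r*e-back*t
def rel():
    s=sense();p=s["eef_pos"]; d=p[:2]-C
    print("tcp",p.round(4),"yaw",s["tcp_rot"][2].round(1),"F",s["ft_force"].round(1),"r",np.linalg.norm(d).round(4),"cw deg from spoke start",round((-152.65-np.degrees(np.arctan2(d[1],d[0])))%360,1))
E
python3 -m crank '[[[0,0,-7.5,0.003,0.008,0.001,0],[0,0,-15,0.006,0.016,0.002,0],[0,0,-22.5,0.0086,0.025,0.003,0],[0,0,-30,0.0086,0.035,0.004,0],[0,0,-30,0.0086,0.035,0.004,0]]]'
python3 -c "
from h import *
dial();rel();print(spk(0,.062,.025))"
```

```text
clock: 8.65
eef_pos: [0.5078, -0.0499, 0.0178]
tcp_rot: [180.0, 0.1, -179.8]
ft_force: [-0.1, -0.8, -0.6]
opening: -0.003
finger_force: 0.0
dial deg b: [np.float64(-0.1), np.float64(2.6), np.float32(14.0)] c: [np.float64(-1.2), np.float64(1.7), np.float32(17.0)]
tcp [ 0.5072 -0.0507  0.0178] yaw 179.9 F [-0.2 -0.4  0.6] r 0.0821 cw deg from spoke start 333.8
[ 0.51247619 -0.03538976]
```

```bash

python3 -m crank '[[[0,0,0,-0.003,0.006,0,0],[0,0,0,-0.006,0.012,0,0],[0,0,0,-0.005,0.014,0,0],[0,0,0,-0.005,0.014,0,0]]]' |egrep 'eef|ft'
python3 -m crank '[[[0,0,0,0.001,0.002,0,0],[0,0,0,0.002,0.004,0,0],[0,0,0,0.002,0.004,0,0]]]' |egrep 'eef|ft'
python3 -m crank '[[[0,0,0,0.001,0.002,0,0],[0,0,0,0.002,0.004,0,0],[0,0,0,0.002,0.004,0,0]]]' |egrep 'eef|ft'
```

```text
eef_pos: [0.5116, -0.0363, 0.0178]
ft_force: [0.3, -0.1, -0.3]
eef_pos: [0.5095, -0.0326, 0.0178]
ft_force: [0.5, 0.3, -0.5]
eef_pos: [0.5076, -0.0284, 0.0178]
ft_force: [0.4, 0.8, 0.2]
```

```bash

for i in 1 2; do python3 -m crank '[[[0,0,0,0.001,0.002,0,0],[0,0,0,0.0015,0.003,0,0],[0,0,0,0.0015,0.003,0,0]]]' |egrep 'eef|ft'; done; python3 -c "
from h import *
dial();rel()"
```

```text
eef_pos: [0.5067, -0.0266, 0.0179]
ft_force: [1.4, -3.2, -0.3]
eef_pos: [0.505, -0.0234, 0.0178]
ft_force: [0.2, -4.3, -0.1]
dial deg b: [np.float64(3.9), np.float64(2.6), np.float32(14.0)] c: [np.float64(1.8), np.float64(1.2), np.float32(21.0)]
tcp [ 0.5049 -0.0233  0.0178] yaw 179.9 F [ 1.  -4.3 -0.2] r 0.0641 cw deg from spoke start 350.3
```

```bash

python3 -c "
from h import *
for t in (3.5,6,9.5,12,14.5,17,19.5,22,24.5,27,29.5,32,34.5,37,39.5,42,44.5,47,49.5,52,54.5,57): print(t,spk(t,.062,.0145).round(4))"
python3 -m crank '[[[0,0,0,0.000,0.002,0,0],[0,0,0,0.001,0.004,0,0],[0,0,0,0.002,0.006,0,0],[0,0,0,0.0025,0.007,0,0],[0,0,0,0.0025,0.007,0,0]]]' |egrep 'eef|ft'
python3 -c "
from h import *
dial();rel()"
```

```text
3.5 [ 0.5052 -0.023 ]
6 [ 0.5036 -0.0208]
9.5 [ 0.5015 -0.0175]
12 [ 0.5001 -0.0151]
14.5 [ 0.4988 -0.0126]
17 [ 0.4977 -0.0101]
19.5 [ 0.4966 -0.0075]
22 [ 0.4957 -0.0049]
24.5 [ 0.4949 -0.0023]
27 [4.941e-01 4.000e-04]
29.5 [0.4936 0.0031]
32 [0.4931 0.0059]
34.5 [0.4927 0.0086]
37 [0.4925 0.0114]
39.5 [0.4924 0.0142]
42 [0.4924 0.017 ]
44.5 [0.4925 0.0197]
47 [0.4928 0.0225]
49.5 [0.4932 0.0252]
52 [0.4937 0.028 ]
54.5 [0.4943 0.0307]
57 [0.495  0.0334]
eef_pos: [0.5021, -0.015, 0.0178]
ft_force: [0.7, -0.9, -0.6]
dial deg b: [np.float64(14.5), np.float64(2.5), np.float32(13.0)] c: [np.float64(50.2), np.float64(19.8), np.float32(41.0)]
tcp [ 0.5022 -0.0153  0.0178] yaw -180.0 F [ 0.2  0.1 -0.5] r 0.0619 cw deg from spoke start 357.7
```

```bash

python3 -m crank '[[[0,0,0,0.002,0.003,0,0],[0,0,0,0.004,0.006,0,0],[0,0,0,0.0055,0.009,0,0],[0,0,0,0.0068,0.0115,0,0],[0,0,0,0.0068,0.0115,0,0]]]' |egrep 'eef|ft'
python3 -c "
from h import *
dial();rel()"
```

```text
eef_pos: [0.4951, -0.0037, 0.0178]
ft_force: [-0.6, 0.1, -0.3]
dial deg b: [np.float64(23.4), np.float64(2.5), np.float32(15.0)] c: [np.float64(55.0), np.float64(17.6), np.float32(38.0)]
tcp [ 0.4949 -0.0037  0.0177] yaw -180.0 F [ 0.7  0.2 -1.2] r 0.0641 cw deg from spoke start 10.1
```

```bash

python3 -c "
from h import *
dial();rel();dial()"
```

```text
dial deg b: [np.float64(23.5), np.float64(2.4), np.float32(15.0)] c: [np.float64(55.1), np.float64(17.6), np.float32(38.0)]
tcp [ 0.4948 -0.0038  0.0177] yaw -180.0 F [ 0.8  0.6 -0.1] r 0.0641 cw deg from spoke start 10.0
dial deg b: [np.float64(23.5), np.float64(2.4), np.float32(14.0)] c: [np.float64(55.2), np.float64(17.5), np.float32(38.0)]
```

```bash

python3 -m crank '[[[0,0,0,0,0.001,0,0],[0,0,0,0,0.002,0,0],[0,0,0,0,0.0025,0,0],[0,0,0,0,0.0025,0,0]]]' |egrep 'eef|ft'
python3 -c "
from h import *
dial();rel()"
```

```text
eef_pos: [0.4954, -0.0016, 0.0178]
ft_force: [0.2, 0.9, 0.9]
dial deg b: [np.float64(29.8), np.float64(2.4), np.float32(14.0)] c: [np.float64(54.2), np.float64(17.6), np.float32(41.0)]
tcp [ 0.4955 -0.0018  0.0178] yaw 180.0 F [-0.9 -0.8 -0.8] r 0.0629 cw deg from spoke start 11.6
```

```bash

python3 -m crank '[[[0,0,0,0.001,0.003,0,0],[0,0,0,0.0015,0.006,0,0],[0,0,0,0.002,0.009,0,0],[0,0,0,0.0025,0.0115,0,0],[0,0,0,0.003,0.014,0,0]]]' |egrep 'eef|ft'
python3 -m crank '[[[0,0,0,0,0.001,0,0],[0,0,0,0,0.002,0,0],[0,0,0,0,0.002,0,0]]]' |egrep 'eef|ft'
python3 -c "
from h import *
dial();rel()"
```

```text
eef_pos: [0.4931, 0.0115, 0.018]
ft_force: [1.4, -1.4, 0.6]
eef_pos: [0.4923, 0.0148, 0.0177]
ft_force: [0.4, 0.7, 0.3]
dial deg b: [np.float64(44.9), np.float64(2.5), np.float32(15.0)] c: [np.float64(36.9), np.float64(15.9), np.float32(38.0)]
tcp [0.4923 0.0146 0.0177] yaw -180.0 F [-0.1 -0.1  0.6] r 0.0637 cw deg from spoke start 26.7
```

```bash

python3 -m crank '[[[0,0,0,0,0.003,0,0],[0,0,0,0,0.006,0,0],[0,0,0,-0.0005,0.009,0,0],[0,0,0,-0.001,0.0115,0,0],[0,0,0,-0.001,0.0115,0,0]]]' |egrep 'eef|ft'
python3 -c "
from h import *
dial();rel()"
```

```text
eef_pos: [0.4937, 0.0254, 0.0178]
ft_force: [-0.2, -1.8, 0.6]
dial deg b: [np.float64(51.2), np.float64(2.4), np.float32(14.0)] c: [np.float64(51.1), np.float64(2.5), np.float32(20.0)]
tcp [0.4937 0.0255 0.0178] yaw 180.0 F [ 0.3 -1.9  0.1] r 0.0632 cw deg from spoke start 36.6
```

```bash

python3 -m crank '[[[0,0,0,0,0.001,0,0],[0,0,0,-0.0005,0.002,0,0],[0,0,0,-0.0005,0.003,0,0],[0,0,0,-0.0005,0.003,0,0]]]' |egrep 'eef|ft'
python3 -c "
from h import *
dial();rel();dial()"
```

```text
eef_pos: [0.4939, 0.0294, 0.0177]
ft_force: [-0.1, 0.6, 0.1]
dial deg b: [np.float64(59.9), np.float64(2.3), np.float32(14.0)] c: [np.float64(60.4), np.float64(2.6), np.float32(13.0)]
tcp [0.4939 0.0292 0.0178] yaw -180.0 F [ 0.2 -0.7 -0.3] r 0.0637 cw deg from spoke start 40.0
dial deg b: [np.float64(59.9), np.float64(2.3), np.float32(14.0)] c: [np.float64(60.4), np.float64(2.6), np.float32(14.0)]
```

```bash

python3 -m crank '[[[0,0,0,0,-0.006,0,0],[0,0,0,0.001,-0.012,-0.01,0],[0,0,0,0.001,-0.014,-0.04,0],[0,0,0,0.001,-0.014,-0.07,0],[0,0,0,0.001,-0.014,-0.09,0]]]' |egrep 'eef|ft'
python3 -m crank '[[[0,0,7.5,-0.017,-0.034,0,0],[0,0,15,-0.036,-0.068,0,0],[0,0,22.5,-0.054,-0.104,0,0],[0,0,30,-0.073,-0.138,0,0],[0,0,30,-0.073,-0.138,0,0]]]' |egrep 'eef|ft|rot'
python3 - <<'E'
from h import *
dial();rel();f=grab_frame("top");g=grab_frame("scene")
a=cv2.resize(g["pixels"][200:360,240:390,::-1],None,fx=2.6,fy=2.6,interpolation=cv2.INTER_CUBIC)
b=cv2.resize(f["pixels"][230:400,290:420,::-1],None,fx=3,fy=3,interpolation=cv2.INTER_CUBIC)
c=np.zeros((560,800,3),np.uint8);c[:a.shape[0],:a.shape[1]]=a;c[:b.shape[0],400:400+b.shape[1]]=b
cv2.imwrite("pics/z7.png",c)
E
```

```text
eef_pos: [0.4934, 0.0137, 0.1103]
ft_force: [-0.1, 0.4, -0.2]
eef_pos: [0.5673, -0.1305, 0.1087]
tcp_rot: [-179.9, 0.2, 149.3]
ft_force: [-0.3, -0.1, 0.1]
dial deg b: [np.float64(59.9), np.float64(2.3), np.float32(16.0)] c: [np.float64(60.5), np.float64(2.7), np.float32(13.0)]
tcp [ 0.5661 -0.1271  0.1083] yaw 149.7 F [-0.8  0.6 -0.2] r 0.1428 cw deg from spoke start 293.3
```

```bash

python3 -m crank '[[[0,0,0,-0.005,-0.003,0.015,0],[0,0,0,-0.007,-0.004,0.03,0],[0,0,0,-0.007,-0.004,0.045,0],[0,0,0,-0.007,-0.004,0.045,0]]]' |egrep 'eef|ft'
python3 -m crank '[[[0,0,0,0,0,0.012,0],[0,0,0,0,0,0.024,0],[0,0,0,0,0,0.034,0],[0,0,0,0,0,0.042,0],[0,0,0,0,0,0.042,0]]]' |egrep 'eef|ft'
python3 -m crank '[[[0,0,0,0.004,0,0,0],[0,0,0,0.008,0,0,0],[0,0,0,0.012,0,0,0],[0,0,0,0.014,0,0,0],[0,0,0,0.014,0,0,0]]]' |egrep 'eef|ft'
```

```text
eef_pos: [0.5681, -0.129, 0.0603]
ft_force: [-0.9, 0.8, 0.1]
eef_pos: [0.5692, -0.1301, 0.0194]
ft_force: [0.0, 1.1, -0.1]
eef_pos: [0.5577, -0.1231, 0.0211]
ft_force: [0.7, -0.1, -0.2]
```

```bash

python3 -m crank '[[[0,0,0,0.003,0,0,0],[0,0,0,0.006,0,0,0],[0,0,0,0.009,0,0,0],[0,0,0,0.012,0,0,0],[0,0,0,0.012,0,0,0]]]' |egrep 'eef|ft'
python3 -m crank '[[[0,0,0,0.003,0,0,0],[0,0,0,0.006,0,0,0],[0,0,0,0.009,0,0,0],[0,0,0,0.012,0,0,0],[0,0,0,0.012,0,0,0]]]' |egrep 'eef|ft'
```

```text
eef_pos: [0.547, -0.117, 0.0208]
ft_force: [1.1, 0.2, 0.2]
eef_pos: [0.5367, -0.111, 0.0209]
ft_force: [0.8, -2.0, 0.5]
```

```bash

python3 -m crank '[[[0,0,0,0.003,-0.001,0,0],[0,0,0,0.006,-0.002,0,0],[0,0,0,0.009,-0.003,0,0],[0,0,0,0.012,-0.003,0,0],[0,0,0,0.012,-0.003,0,0]]]' |egrep 'eef|ft'
python3 -m crank '[[[0,0,0,0.002,0,0,0],[0,0,0,0.004,0,0,0],[0,0,0,0.004,0,0,0]]]' |egrep 'eef|ft'
python3 -m crank '[[[0,0,0,0.002,0,0,0],[0,0,0,0.003,0,0,0],[0,0,0,0.003,0,0,0]]]' |egrep 'eef|ft'
```

```text
eef_pos: [0.5246, -0.1073, 0.0207]
ft_force: [0.4, -0.3, 0.1]
eef_pos: [0.5214, -0.1057, 0.0207]
ft_force: [1.2, -0.5, 0.4]
eef_pos: [0.519, -0.1042, 0.0208]
ft_force: [1.8, -0.5, -0.1]
```

Continuing in small steps until the force rises.

```bash

python3 -m crank '[[[0,0,0,0.001,0,0,0],[0,0,0,0.002,0,0,0],[0,0,0,0.002,0,0,0]]]' |egrep 'eef|ft'
python3 -m crank '[[[0,0,0,0.001,0,0,0],[0,0,0,0.0015,0,0,0],[0,0,0,0.0015,0,0,0]]]' |egrep 'eef|ft'
python3 - <<'E'
from h import *
dial();rel();g=grab_frame("scene")
gr=cv2.GaussianBlur(cv2.cvtColor(g["pixels"],cv2.COLOR_RGB2GRAY),(5,5),0)
P=np.array([.5444,-.0477])
for q in np.arange(-.05,.56,.05):
  t=np.radians(-135)+q; u,v=w2px(g,[[*(P+.066*np.array([np.cos(t),np.sin(t)])),.0685]])[0]; print(round(q,2),int(u),int(v),gr[int(v),int(u)],end=" | ")
E
```

```text
eef_pos: [0.5173, -0.1032, 0.0208]
ft_force: [2.3, 0.1, -0.3]
eef_pos: [0.5161, -0.1026, 0.0208]
ft_force: [2.5, 0.7, -0.2]
dial deg b: [np.float64(59.9), np.float64(2.3), np.float32(15.0)] c: [np.float64(66.8), np.float64(1.9), np.float32(18.0)]
tcp [ 0.516  -0.1026  0.0208] yaw 150.0 F [1.9 0.1 0.3] r 0.1245 cw deg from spoke start 316.1
-0.05 329 311 22 | 0.0 332 311 22 | 0.05 334 311 21 | 0.1 336 310 38 | 0.15 339 310 100 | 0.2 341 310 86 | 0.25 343 309 45 | 0.3 345 309 33 | 0.35 348 308 31 | 0.4 350 307 34 | 0.45 352 307 62 | 0.5 354 306 116 | 0.55 355 305 134 |
```

```bash
cat >> h.py <<'E'
def ball():
    now=grab_frame("scene")["pixels"][...,::-1]
    for im in(cv2.imread("pics/scene0.png"),now):
        r=cv2.GaussianBlur(cv2.cvtColor(np.ascontiguousarray(im),cv2.COLOR_BGR2GRAY),(3,3),0)[305:316,316:348].astype(int); print(np.median(r[4:9],axis=0).astype(int).tolist())
E
python3 -m crank '[[[0,0,0,0.001,0,0,0],[0,0,0,0.0015,0,0,0],[0,0,0,0.0015,0,0,0]]]' |egrep 'eef|ft'
python3 -c "
from h import *
ball()"
```

```text
eef_pos: [0.5148, -0.1018, 0.0208]
ft_force: [2.7, 1.2, -0.4]
[91, 85, 78, 71, 66, 66, 66, 58, 40, 30, 25, 27, 30, 30, 31, 29, 24, 21, 33, 61, 104, 140, 157, 162, 162, 160, 155, 152, 149, 143, 134, 124]
[89, 84, 78, 72, 68, 68, 67, 53, 34, 22, 21, 22, 21, 22, 23, 22, 20, 20, 24, 39, 65, 90, 105, 105, 89, 63, 39, 29, 28, 31, 33, 34]
```

```bash

python3 -m crank '[[[0,0,0,0.001,0,0,0],[0,0,0,0.001,0,0,0]]]' |egrep 'eef|ft'
python3 -c "
from h import *
ball()" | tail -1
```

```text
eef_pos: [0.5139, -0.1013, 0.0208]
ft_force: [1.7, 0.1, 0.8]
[88, 83, 77, 69, 63, 60, 47, 32, 22, 21, 20, 20, 20, 22, 24, 21, 21, 21, 31, 56, 84, 102, 106, 94, 70, 46, 33, 31, 34, 34, 31, 31]
```

```bash

python3 -m crank '[[[0,0,0,0.0005,0,0,0],[0,0,0,0.001,0,0,0],[0,0,0,0.001,0,0,0]]]' |egrep 'eef|ft'
python3 -c "
from h import *
ball()" | tail -1
```

```text
eef_pos: [0.5134, -0.101, 0.0209]
ft_force: [4.0, -0.5, -0.0]
[86, 82, 77, 71, 62, 54, 41, 27, 22, 20, 21, 23, 22, 22, 21, 20, 21, 27, 43, 71, 94, 106, 103, 85, 61, 42, 33, 31, 31, 32, 32, 31]
```

```bash

python3 -m crank '[[[0,0,0,-0.006,0,0,0],[0,0,0,-0.015,0,0,0],[0,0,0,-0.022,0,-0.005,0],[0,0,0,-0.024,0,-0.03,0],[0,0,0,-0.024,0,-0.06,0]]]' |egrep 'eef|ft'
python3 -m crank '[[[0,0,0,0,-0.01,-0.035,0],[0,0,0,0,-0.03,-0.07,0],[0,0,0,0,-0.06,-0.10,0],[0,0,0,0,-0.09,-0.11,0],[0,0,0,0,-0.09,-0.11,0]]]' |egrep 'eef|ft|clock'
python3 - <<'E'
from h import *
dial();ball();f=grab_frame("top");g=grab_frame("scene")
a=cv2.resize(g["pixels"][220:370,190:390,::-1],None,fx=2,fy=2,interpolation=cv2.INTER_CUBIC)
b=cv2.resize(f["pixels"][200:400,180:440,::-1],None,fx=1.5,fy=1.5,interpolation=cv2.INTER_CUBIC)
c=np.zeros((600,800,3),np.uint8);c[:300,:400]=a;c[:300,400:790]=b
d=cv2.resize(cv2.imread("pics/scene0.png")[220:370,190:390],None,fx=2,fy=2,interpolation=cv2.INTER_CUBIC);c[300:600,:400]=d
e=cv2.resize(cv2.imread("pics/top0.png")[200:400,180:440],None,fx=1.5,fy=1.5,interpolation=cv2.INTER_CUBIC);c[300:600,400:790]=e
cv2.imwrite("pics/fin.png",c)
E
```

```text
eef_pos: [0.5333, -0.1135, 0.0807]
ft_force: [0.0, 0.3, -0.2]
clock: 21.2
eef_pos: [0.4873, -0.1962, 0.1934]
ft_force: [0.2, -0.3, -0.0]
dial deg b: [np.float64(59.9), np.float64(2.3), np.float32(14.0)] c: [np.float64(60.1), np.float64(2.5), np.float32(13.0)]
[91, 85, 78, 71, 66, 66, 66, 58, 40, 30, 25, 27, 30, 30, 31, 29, 24, 21, 33, 61, 104, 140, 157, 162, 162, 160, 155, 152, 149, 143, 134, 124]
[94, 88, 82, 74, 65, 54, 43, 31, 28, 31, 34, 35, 36, 34, 33, 29, 26, 34, 63, 105, 140, 157, 162, 163, 164, 165, 166, 163, 158, 151, 142, 132]
```

View pics/fin.png

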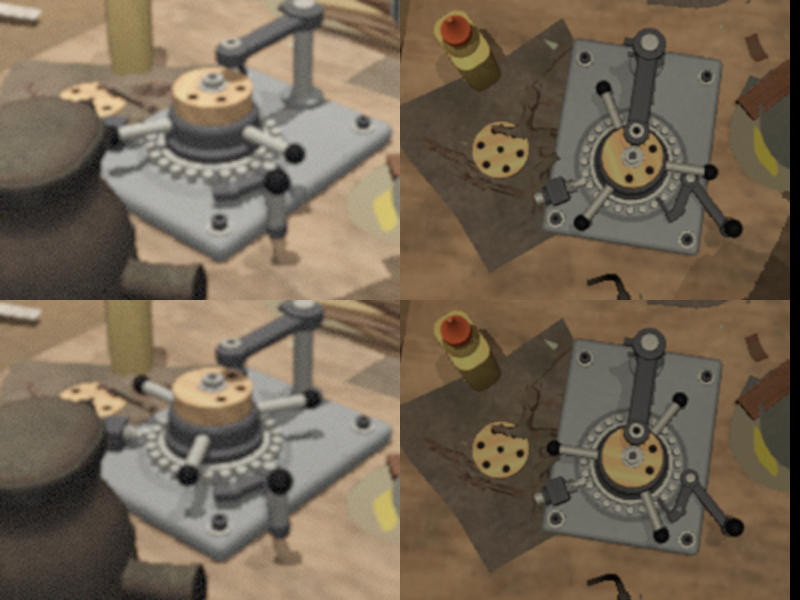

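The final picture (top row now, bottom row at the start) shows the dial turned by 60°. The lever is back home: its handle is at scene crop (277,180), against (279,481−300) at the start. The bottle, the stand and the block have not moved.

```bash
python3 -c "
from workcell import *
print(job_done())"
```

```text
the job is handed in; nothing more can be done
None
```

The job is handed in: lever released, dial turned four clicks clockwise (about 60° in the images, no further), lever pushed home, loose things unmoved, about 21 s used; the one heavier moment was about 18 N against the lever's release end stop before I backed off.

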